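Lock the oboe-joint clamp through its gate slot

ROBOT

A 7-joint arm with a two-finger parallel gripper is mounted at the origin on the work surface. World frame = base frame: x ahead of the robot, y to its left, z up, the work surface at z = 0. Lengths are in mm, angles in rad, forces in N, time in s.
With the tool pointing down it reaches from about 400 to 875 mm from the base axis. Payload 19.3 kg.
Tool frame: the origin (TCP) lies midway between the tips of the shut fingers; the grasp point (between the pads) lies env.pinch_z behind it (env.pinch_z is the distance from the TCP to the grasp point, in mm); z points along the fingers, y is the line along which they close (so a half turn about z gives the same grasp; the last joint's range is limited). The gripper opens to 85 mm and grips with 20 to 120 N. Pads are 22 mm wide; open, the fingers measure 114 mm over their backs; the gripper's body (76 mm by 85 mm) begins 54 mm behind the grasp point. The pads swing forward as they close: fully open they stand 13 mm farther back than shut.
Start: joints at [-1.273, 0.521, -0.036, 1.599, 0.021, 1.021, -0.113], TCP at [224.745, 583.185, 231.291] pointing down, gripper open.
Joint ranges: [-2.91, 2.91], [-0.3, 2.13], [-1.5, 1.42], [0.17, 2.43], [-1.26, 4.41], [0.16, 1.93], [-2.52, 2.52]. Speed limits (rad/s): [1.89, 1.89, 2.39, 2.39, 3.01, 3.01, 3.01].

INTERFACE

Orientations are given as a unit quaternion [x, y, z, w].
In Python, from station import env gives the robot as it stands. The module is installed in compiled form; this text tells all that it offers.
- The arm moves only by the shell command python3 -m handwheel 'ROWS' [FORCE]. ROWS is JSON, a list of rows, each an object with "hand": the closure, from 0 (fully open) to 1 (shut); "slide": the shift along the tool's x, y, z in m, a list of three; "twist": the turn about the tool's z in degrees. In form: [{"hand": hand, "slide": [tx, ty, tz], "twist": twist}, ...]. A call has 1 to 12 rows; each row shifts and turns the commanded pose from where the row before left it, along the tool's axes as they then stand; what a row does not reach is not made up. A row lasts 1/12 s, in which the tool goes at most 41.7 mm and 7.16 degrees, less where a joint would pass 70% of its speed; a pose out of reach is approached as far as the arm can. A call with a gripper value outside its range is refused whole. The fingers move at their own pace and stop on an object; FORCE is the grip in N (left out, the last holds). Time passes only in rows, so rows that do not move let the fingers close. It gives the time, the measured TCP pose, the force, the opening and the grip force at its end, in the units of the state.
- env.observe(): the state, without advancing time (a new reading comes with each control period).
- env.read_camera(name): name is "scene" or "top" or "wrist"; returns a dict with "pixels" (384x512x3 uint8, red, green, blue), "fovy" (degrees; the focal length in pixels is half the picture's height over the tangent of half this angle, whatever the lens; pixels are square), "cx", "cy" (the principal point, pixels), "R" (3x3) and "t" (3): a world point X has camera coordinates R X + t; the wrist camera has in their place "hand_eye" (4x4, takes a point from camera to tool coordinates, whose origin is the TCP and whose axes are the flange's). Camera axes: x right, y down, z forward; pixel columns grow to the right and rows downward; lengths in mm; the calibration is good to about 2 mm. A picture is of the moment at which its call begins: read the wrist's pose just before it. There is no depth.
- env.finish_job(): hands the job in; it is judged then, once.
The state is a dict: "time": time; "joint_positions": joint angles; "joint_vel": joint speeds; "joint_torque": joint torques, N m; "tool_pos": TCP position; "tcp_rot": TCP orientation; "contact_force": force on the tool from outside, world axes, zero at the start; "wrist_torque": the same for the moment, N m; "opening": finger opening in mm; "grasp_force": force on a finger pad.
Only numpy, scipy, OpenCV 4.12 (cv2) and the standard library are available. Lean on these libraries where they do the work, as an engineer would, in place of code of your own. Each camera call takes 0.05 s, during which the arm holds its last target. There are 200 camera calls.

TASK

Close and lock the bench clamp on the oboe joint: with a fingertip, push the upright steel pin along the long leg of the L-shaped slot until the jaw is closed, then round the corner and sideways to the end of the short leg, so that it sits fully home. Only push the pin, do not grip it; leave the oboe joint lying in its cradles and everything else on the bench where it is, and finish with the hand clear of everything.

Things in the scene. Friction and masses are not known exactly. Their poses are not given: they have to be found in the camera images.
- clamp: Fixed bench clamp; steel base 280 x 130 mm; aluminium cover (x -105 to 34, y -65 to 65 mm) with flat top 46 mm above the table. Origin on the table. x runs along the slot's long leg to the jaw and oboe joint, y along the short leg (left, looking along x), z up. The cover's L slot, 18 to 20 mm wide: long leg, 70 mm travel to +x, corner, short leg, 40 mm travel to +y.
- slot_start (a point): Where the pin's centre line stands, on the cover's top face (46 mm above the table), when it is right at the open end of the long leg.
- slot_corner (a point): The same for the slot's corner, 70 mm along +x of the clamp from slot_start.
- slot_end (a point): The same for the closed end of the short leg, 40 mm along +y of the clamp from slot_corner: the locked position.
- pin_top (a point): Centre of the top face of the upright square steel pin, 14 mm wide with rounded edges, sides along the clamp axes, that stands out of the slot: its top is 90 mm above the table, 44 mm above the cover. It cannot tilt, turn or be pulled out; it stays where it is left. It needs about 2.5 N to move along the long leg and about 1.5 N across.
- carriage (a joint): Travel of the pin and the jaw along the slot's long leg (clamp x), m: 0 at slot_start, 0.070 at the corner (hard stop), where the jaw is closed. The pin starts between 0 and 0.025. The pin can turn into the short leg only from about 0.066 on.
- pin (a joint): Travel of the pin across, along the short leg (clamp y), m: 0 to 0.002 (play) in the long leg, 0.040 at the end of the short leg (hard stop).
- joint_mid (a point): Centre of the black oboe joint (loose tube, 28 mm diameter, 230 mm long, silver keys) lying along the clamp's y in two cork V cradles, its axis 131 mm along +x of the clamp's origin and 37 mm above the table. The closed jaw stands about 2 mm off it.
- driver: Bystander: screwdriver, 170 mm, wooden handle, lying on the table beside the clamp's -y side.
- bell: Bystander: black flared oboe bell standing on its wide end, 52 mm wide, 100 mm high, on the clamp's +y side. Origin under its centre.
- oil: Bystander: small amber bottle, 36 mm wide, 85 mm high, -y side. Origin under its centre.
- grease: Bystander: white jar, 44 mm wide, 32 mm high, +y side. Origin under its centre.
- tenon: Bystander: steel ring, 28 mm wide, 14 mm high, flat on the table, +y side. Origin under its centre.
- drillblock: Bystander: wooden block with drilled holes, 60 x 100 x 22 mm, +y side. Origin under its centre.
- mandrel: Bystander: loose stand, 70 mm square foot with a black post and a 12 mm steel stub, 86 mm high, -y side; not the clamp's pin. Origin under its centre.

How it is judged:
By the outcome, as a careful person would: the job done as asked, in the order asked, and still so for the second after the job is handed in, with the robot touching nothing.
It also fails if it takes over 40 s, if anything falls off the work surface, if the arm or the gripper's body presses on something with over 40 N, if the wrist force passes 120 N, or if a joint passes its speed limit or range.

## Working session

There is one attempt and no reset: what is moved stays moved. The work goes in short steps, Python scripts to look and compute and a shell command to move; the robot and the scene stay as the last step left them, time stands still between calls to the robot, and variables do not carry over. Pictures are saved under pics/ and viewed, at most 10 in all, crops included, and the job is handed in when it is done.

```bash
mkdir -p pics; python3 - <<'E'
from station import env
import cv2,numpy as np
o=env.observe();print(o['time'],o['tool_pos'],o['tcp_rot'],o['opening'],env.pinch_z)
for n in ['scene','top']:
    c=env.read_camera(n);cv2.imwrite(f'pics/{n}0.png',c['pixels'][:,:,::-1])
    print(n,c['fovy'],c['cx'],c['cy'],np.round(c['R'],4).tolist(),np.round(c['t'],1))
c=env.read_camera('wrist');print(np.round(c['hand_eye'],3).tolist(),c['fovy'])
E
```

```text
0.0 [224.63701587 582.87636464 230.74287543] [ 1.82884209e-01  9.83134304e-01 -5.48531479e-04 -7.09363400e-05] 85.33309364846984 18.700000000000003
scene 53.052823917872416 258.0388754030591 190.89162420784558 [[0.7832, 0.6218, -0.0011], [0.4765, -0.6013, -0.6414], [-0.3995, 0.5018, -0.7672]] [-487.  -204.5 1178.5]
top 48.38815455889354 255.59148563725964 196.6755030613236 [[0.0074, -0.9996, 0.0289], [-0.9872, -0.0119, -0.1593], [0.1596, -0.0274, -0.9868]] [ 31.5 572.9 915.1]
[[0.0, -0.95, -0.312, 80.769], [1.0, 0.0, -0.0, 0.509], [0.001, -0.312, 0.95, -142.651], [0.0, 0.0, 0.0, 1.0]] 65.46337847227522
```

View pics/scene0.png

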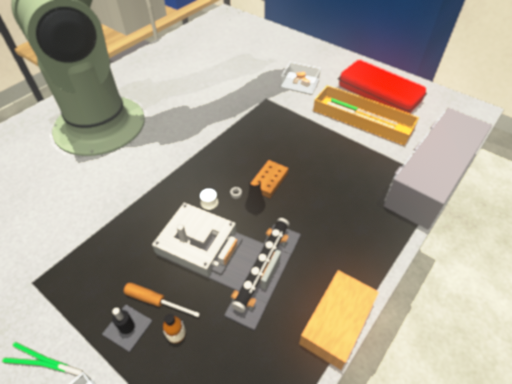

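View pics/top0.png

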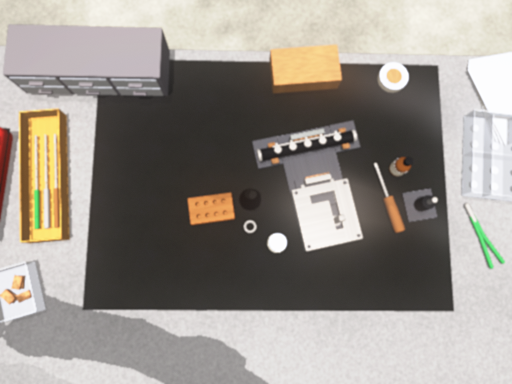

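The scene view shows the cover near px (195,237) with the pin at about (208,232). In the top view the cover is at about (327,213), the pin is near (341,218), and the jaw is up-image (+x), with the slot's short leg running left. Next I'll segment the cover and look closer.

```bash
cat > h.py <<'E'
import numpy as np,cv2
from station import env
from scipy.spatial.transform import Rotation as Ro
def cam(n):
    o=env.observe(); c=env.read_camera(n)
    if n=='wrist':
        M=np.eye(4);M[:3,:3]=Ro.from_quat(o['tcp_rot']).as_matrix();M[:3,3]=o['tool_pos']
        W=np.linalg.inv(M@c['hand_eye']);c['R']=W[:3,:3];c['t']=W[:3,3]
    c['f']=192/np.tan(np.radians(c['fovy']/2)); return c
def plane(c,uv,z):
    uv=np.atleast_2d(uv).astype(float)
    d=np.c_[(uv[:,0]-c['cx'])/c['f'],(uv[:,1]-c['cy'])/c['f'],np.ones(len(uv))]@c['R']
    C=-c['R'].T@c['t']
    return C+d*((z-C[2])/d[:,2])[:,None]
def proj(c,X):
    p=np.atleast_2d(X)@np.asarray(c['R']).T+c['t'];return p[:,:2]/p[:,2:]*c['f']+[c['cx'],c['cy']]
E
python3 - <<'E'
from h import *
c=cam('top');p=c['pixels']
m=((p.min(2)>150)).astype(np.uint8);m[:, :285]=0;m[:,375:]=0;m[:178]=0;m[260:]=0
k,_=cv2.findContours(m,0,2);k=max(k,key=cv2.contourArea)
X=plane(c,k[:,0],46)[:,:2].astype(np.float32)
r=cv2.minAreaRect(X);print(r,cv2.boxPoints(r).tolist())
a=cv2.resize(p[165:265,280:380],(600,600),interpolation=2)
s=cam('scene')['pixels'];b=cv2.resize(s[190:290,145:245],(600,600),interpolation=2)
cv2.imwrite('pics/c1.png',cv2.resize(np.hstack([a,b]),(800,400))[:,:,::-1])
E
```

```text
((544.8694458007812, -120.57484436035156), (160.48582458496094, 132.888916015625), 12.799039840698242) [[451.9007263183594, -73.55770874023438], [481.3399353027344, -203.14474487304688], [637.838134765625, -167.59197998046875], [608.39892578125, -38.00494384765625]]
```

View pics/c1.png

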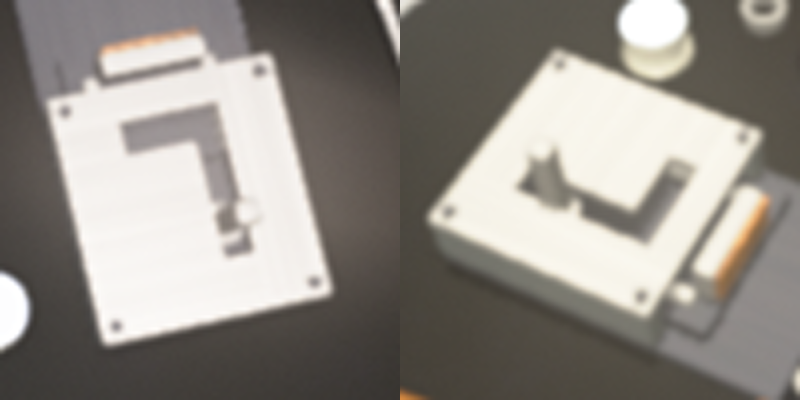

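The crop (4x, offset (280,165)) shows the cover corners at (47,100), (270,55), (332,293) and (103,346). The slot's short-leg end is at (125,138), its outer corner at (217,105), its open end near (239,253), and the pin top is near (247,212). In the scene crop the pin top is at about (540,148).

```bash
python3 - <<'E'
from h import *
c=cam('top');s=cam('scene')
T=lambda L:np.array(L)/4+[280,165]
S=lambda L:(np.array(L)-[400,0])/4+[145,190]
f=lambda a:np.round(a,1).tolist()
A=plane(c,T([(47,100),(270,55),(332,293),(103,346)]),46)
B=plane(s,S([(762,132),(650,318),(430,216),(557,50)]),46)
for Q in(A,B):print(f(Q[:,:2]),f(np.linalg.norm(Q-np.roll(Q,-1,0),axis=1)))
for Q in(A,B):
    x=(Q[0]+Q[1]-Q[2]-Q[3])[:2];y=(Q[0]+Q[3]-Q[1]-Q[2])[:2]
    if Q is B: pass
    print('yaw',np.degrees(np.arctan2(x[1],x[0])),np.degrees(np.arctan2(-y[0],y[1])))
    th=np.radians(12.8);ex=np.array([np.cos(th),np.sin(th)]);ey=np.array([-ex[1],ex[0]])
    o=Q.mean(0)[:2]+35.5*ex;print('origin',o)
    cl=lambda P:f(np.c_[(P[:,:2]-o)@ex,(P[:,:2]-o)@ey])
    if Q is A:
        print('slot top: end TL,BL, outer corner, start BL,BR',cl(plane(c,T([(122,122),(128,153),(217,105),(225,255),(252,250)]),46)))
        pt=plane(c,T([(247,212)]),90);print('pin',pt,cl(pt))
    else:
        print('slot scene: outer corner, end',cl(plane(s,S([(645,243),(672,158),(694,167),(516,188)]),46)))
        pt=plane(s,S([(541,148)]),90);print('pin',pt,cl(pt))
print('cam C',-c['R'].T@c['t'],-s['R'].T@s['t'])
for n,q,h in[('bell',(250,199),100),('grease',(277,243),32)]:print(n,plane(c,[q],h))
E
```

```text
[[588.7, -44.4], [616.3, -171.9], [481.5, -203.0], [451.2, -74.6]] [130.4, 138.3, 131.9, 140.8]
[[590.6, -44.0], [622.1, -171.1], [483.8, -200.8], [455.1, -74.9]] [130.9, 141.4, 129.1, 139.0]
yaw 12.67727062424049 12.769552267649587
origin [ 569.04368633 -115.60805365]
slot top: end TL,BL, outer corner, start BL,BR [[13.8, 26.4], [-4.1, 27.2], [12.0, -28.6], [-71.4, -12.4], [-71.9, -27.9]]
pin [[ 521.39398047 -146.24782863   90.        ]] [[-53.3, -19.3]]
yaw 12.469994724451576 13.377622611641732
origin [ 572.53167217 -114.83955938]
slot scene: outer corner, end [[10.3, -27.7], [-4.3, 27.0], [9.9, 27.1], [-73.0, -28.2]]
pin [[ 526.3212934  -147.83860682   90.        ]] [[-52.4, -21.9]]
cam C [419.27323434  63.39239183 993.32703795] [ 949.69464948 -411.49735093  772.47557932]
bell [[558.59995994  50.40045967 100.        ]]
grease [[470.01971223 -12.11367304  32.        ]]
```

```bash
python3 -m handwheel '[{"hand":1,"slide":[0,0,0],"twist":-6.8},{"hand":1,"slide":[0,0,0],"twist":-6.8},{"hand":1,"slide":[0,0,0],"twist":-6.8},{"hand":1,"slide":[0,0,0],"twist":-6.8},{"hand":1,"slide":[0,0,0],"twist":-6.7},{"hand":1,"slide":[0,0,0],"twist":0}]' 30
python3 -m handwheel '[{"hand":1,"slide":[-0.016,-0.0347,0],"twist":0},{"hand":1,"slide":[-0.016,-0.0347,0],"twist":0},{"hand":1,"slide":[-0.016,-0.0347,0],"twist":0},{"hand":1,"slide":[-0.016,-0.0347,0],"twist":0},{"hand":1,"slide":[-0.016,-0.0347,0],"twist":0},{"hand":1,"slide":[-0.016,-0.0347,0],"twist":0},{"hand":1,"slide":[-0.016,-0.0347,0],"twist":0},{"hand":1,"slide":[-0.016,-0.0347,0],"twist":0},{"hand":1,"slide":[-0.016,-0.0347,0],"twist":0},{"hand":1,"slide":[-0.016,-0.0347,0],"twist":0},{"hand":1,"slide":[-0.016,-0.0347,0],"twist":0},{"hand":1,"slide":[0,0,0],"twist":0}]'
cat >> h.py <<'E'
O=np.array([570.5,-115.3]);th=np.radians(12.8);ex=np.array([np.cos(th),np.sin(th)]);ey=np.array([-ex[1],ex[0]])
def clamp(P):
    P=np.atleast_2d(P)[:,:2]-O;return np.c_[P@ex,P@ey]
def st():
    o=env.observe();R=Ro.from_quat(o['tcp_rot']).as_matrix()
    f=o['contact_force'];f=np.r_[clamp(O+f[:2])[0],f[2]]
    print('t',o['time'],'clampxy',clamp(o['tool_pos'])[0].round(1),'z',o['tool_pos'][2].round(1),'toolx yaw',np.degrees(np.arctan2(R[1,0],R[0,0])).round(2),'tz',R[:,2].round(3),'F',f.round(1),'open',round(o['opening'],1))
E
python3 -c "from h import *;st()"
```

```text
time: 0.85
tool_pos: [224.9, 583.1, 231.3]
tcp_rot: [-0.115, 0.993, -0.0, -0.0]
contact_force: [0.1, 0.5, 0.5]
opening: 12.5
grasp_force: 0.0
time: 1.85
tool_pos: [485.3, 243.3, 231.4]
tcp_rot: [-0.105, 0.994, -0.001, 0.001]
contact_force: [0.6, -0.2, -1.0]
opening: -0.1
grasp_force: 0.0
t 1.85 clampxy [ -3.7 368.5] z 231.4 toolx yaw -167.92 tz [ 0.002 -0.002 -1.   ] F [ 0.5 -0.4 -1. ] open -0.1
```

```bash
python3 -m handwheel '[{"hand":1,"slide":[0.0083,-0.0353,0],"twist":0},{"hand":1,"slide":[0.0083,-0.0353,0],"twist":0},{"hand":1,"slide":[0.0083,-0.0353,0],"twist":0},{"hand":1,"slide":[0.0083,-0.0353,0],"twist":0},{"hand":1,"slide":[0.0083,-0.0353,0],"twist":0},{"hand":1,"slide":[0.0083,-0.0353,0],"twist":0},{"hand":1,"slide":[0.0083,-0.0353,0],"twist":0},{"hand":1,"slide":[0.0083,-0.0353,0],"twist":0},{"hand":1,"slide":[0.0083,-0.0353,0],"twist":0},{"hand":1,"slide":[0.0083,-0.0353,0],"twist":0},{"hand":1,"slide":[0.0083,-0.0353,0],"twist":0},{"hand":1,"slide":[0,0,0],"twist":0}]'
python3 -m handwheel '[{"hand":1,"slide":[0,0,0],"twist":0},{"hand":1,"slide":[0,0,0],"twist":0}]'
python3 - <<'E'
from h import *
st();c=cam('wrist');cv2.imwrite('pics/w1.png',c['pixels'][:,:,::-1])
to=lambda x,y,z:np.r_[O+x*ex+y*ey,z]
for P in[(-65,-20,46),(5,-20,46),(5,20,46),(-53,-20,90)]:print(P,proj(c,to(*P)).round())
E
```

```text
time: 2.85
tool_pos: [477.4, -155.6, 231.5]
tcp_rot: [-0.106, 0.994, -0.001, 0.0]
contact_force: [-0.8, -0.5, -0.7]
opening: 0.4
grasp_force: 0.0
time: 3.02
tool_pos: [478.3, -148.4, 231.3]
tcp_rot: [-0.11, 0.994, 0.0, 0.0]
contact_force: [-0.0, 0.8, -0.1]
opening: -0.3
grasp_force: 0.0
t 3.0167 clampxy [-97.3 -11.8] z 231.3 toolx yaw -167.34 tz [ 0.  0. -1.] F [ 0.2  0.8 -0.1] open -0.3
(-65, -20, 46) [[252. 196.]]
(5, -20, 46) [[253. 249.]]
(5, 20, 46) [[285. 249.]]
(-53, -20, 90) [[251. 220.]]
```

View pics/w1.png

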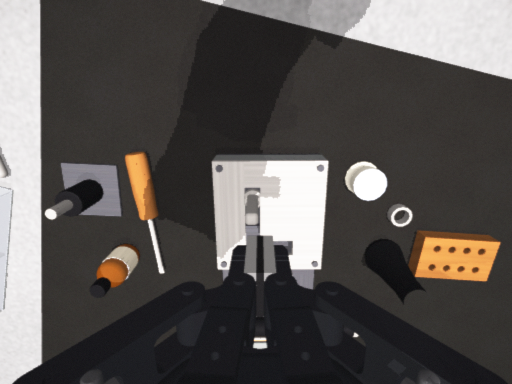

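The wrist picture shows the pin at about (252,222), as predicted, with the slot start near (252,192). The space behind the pin is free. I'll move down behind it.

```bash
python3 -m handwheel '[{"hand":1,"slide":[0,-0.008,0.03],"twist":0},{"hand":1,"slide":[0,0,0.035],"twist":0},{"hand":1,"slide":[0,0,0.035],"twist":0},{"hand":1,"slide":[0,0,0.035],"twist":0},{"hand":1,"slide":[0,0,0.025],"twist":0},{"hand":1,"slide":[0,0,0.01],"twist":0},{"hand":1,"slide":[0,0,0],"twist":0},{"hand":1,"slide":[0,0,0],"twist":0},{"hand":1,"slide":[0,0,0],"twist":0}]'
python3 - <<'E'
from h import *
st()
s=cam('scene')['pixels'];b=cv2.resize(s[170:290,125:285],(800,600),interpolation=2)
cv2.imwrite('pics/s2.png',b[:,:,::-1])
E
```

```text
time: 3.82
tool_pos: [481.0, -156.5, 62.8]
tcp_rot: [-0.112, 0.994, -0.0, 0.001]
contact_force: [-1.0, -0.3, 0.4]
opening: -0.1
grasp_force: 0.0
t 3.8167 clampxy [-96.4 -20.3] z 62.8 toolx yaw -167.17 tz [ 0.002 -0.    -1.   ] F [-1.1 -0.   0.4] open -0.1
```

View pics/s2.png

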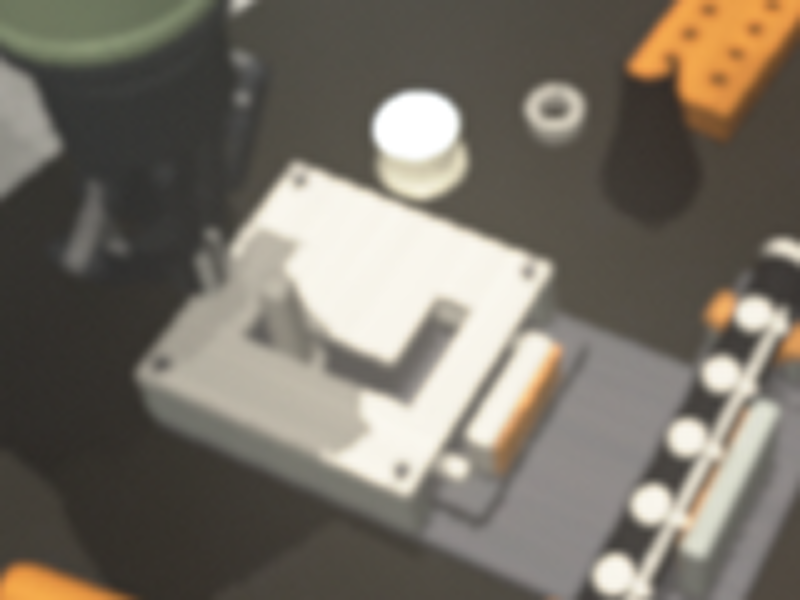

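The scene crop shows the fingertip at about (210,265), behind the pin at (280,300) and in line with the long leg. I'll approach slowly.

```bash
python3 -m handwheel '[{"hand":1,"slide":[-0.008,0,0],"twist":0},{"hand":1,"slide":[-0.008,0,0],"twist":0},{"hand":1,"slide":[-0.005,0,0],"twist":0},{"hand":1,"slide":[-0.004,0,0],"twist":0},{"hand":1,"slide":[0,0,0],"twist":0}]' >/dev/null;python3 -c "from h import *;st()"
python3 -m handwheel '[{"hand":1,"slide":[-0.003,0,0],"twist":0},{"hand":1,"slide":[-0.003,0,0],"twist":0},{"hand":1,"slide":[-0.003,0,0],"twist":0}]' >/dev/null;python3 -c "from h import *;st()"
python3 -m handwheel '[{"hand":1,"slide":[-0.004,0,0],"twist":0},{"hand":1,"slide":[-0.004,0,0],"twist":0},{"hand":1,"slide":[-0.004,0,0],"twist":0},{"hand":1,"slide":[-0.004,0,0],"twist":0},{"hand":1,"slide":[-0.004,0,0],"twist":0}]' >/dev/null;python3 -c "from h import *;st()"
```

```text
t 4.2833 clampxy [-71.3 -20.1] z 61.4 toolx yaw -167.14 tz [ 0.001 -0.    -1.   ] F [ 0.  -0.4  0.1] open -0.1
t 4.5333 clampxy [-63.6 -20.2] z 61.2 toolx yaw -167.19 tz [-0.001  0.    -1.   ] F [-2.3  2.   1.4] open 0.2
t 4.95 clampxy [-43.  -20.2] z 61.3 toolx yaw -167.18 tz [-0.  0. -1.] F [-3.2  0.4  1.1] open -0.0
```

```bash
python3 -m handwheel '[{"hand":1,"slide":[-0.004,0,0],"twist":0},{"hand":1,"slide":[-0.004,0,0],"twist":0},{"hand":1,"slide":[-0.004,0,0],"twist":0},{"hand":1,"slide":[-0.004,0,0],"twist":0},{"hand":1,"slide":[-0.004,0,0],"twist":0},{"hand":1,"slide":[-0.004,0,0],"twist":0}]' >/dev/null;python3 -c "from h import *;st()"
python3 -m handwheel '[{"hand":1,"slide":[-0.002,0,0],"twist":0},{"hand":1,"slide":[-0.002,0,0],"twist":0},{"hand":1,"slide":[0,0,0],"twist":0}]' >/dev/null;python3 -c "from h import *;st()"

```

```text
t 5.45 clampxy [-19.  -20.2] z 61.3 toolx yaw -167.17 tz [-0.  0. -1.] F [-2.7  0.2 -0.9] open 0.2
t 5.7 clampxy [-14.9 -20.2] z 61.3 toolx yaw -167.16 tz [ 0. -0. -1.] F [-0.5  0.1  0.2] open -0.3
```

```bash
for i in 1 2 3; do python3 -m handwheel '[{"hand":1,"slide":[-0.001,0,0],"twist":0},{"hand":1,"slide":[-0.001,0,0],"twist":0}]' >/dev/null;python3 -c "from h import *;st()"; done
```

```text
t 5.8667 clampxy [-13.5 -20.2] z 61.4 toolx yaw -167.18 tz [-0. -0. -1.] F [-2.6  1.5 -0.2] open -0.0
t 6.0333 clampxy [-13.  -20.2] z 61.2 toolx yaw -167.21 tz [-0.003 -0.    -1.   ] F [-16.4   1.7  11.8] open 0.1
t 6.2 clampxy [-12.7 -20.3] z 61.2 toolx yaw -167.24 tz [-0.006 -0.    -1.   ] F [-26.5   3.6  20.8] open 0.3
```

The jaw is at its hard stop. I'll back off and go round to the pin's -y side.

```bash
python3 -m handwheel '[{"hand":1,"slide":[0.010,0,0],"twist":0},{"hand":1,"slide":[0.015,0,0],"twist":0},{"hand":1,"slide":[0,-0.018,0],"twist":0},{"hand":1,"slide":[0,-0.020,0],"twist":0},{"hand":1,"slide":[-0.010,0,0],"twist":0},{"hand":1,"slide":[-0.015,0,0],"twist":0},{"hand":1,"slide":[-0.010,0,0],"twist":0},{"hand":1,"slide":[-0.004,0,0],"twist":0},{"hand":1,"slide":[0,0,0],"twist":0},{"hand":1,"slide":[0,0,0],"twist":0}]' >/dev/null
python3 - <<'E'
from h import *
st()
s=cam('scene')['pixels'];b=cv2.resize(s[170:290,125:285],(800,600),interpolation=2)
cv2.imwrite('pics/s3.png',b[:,:,::-1])
E
```

```text
t 7.0333 clampxy [  4.3 -57.9] z 61.1 toolx yaw -167.15 tz [-0. -0. -1.] F [-0.1 -0.5  0. ] open 0.0
```

View pics/s3.png

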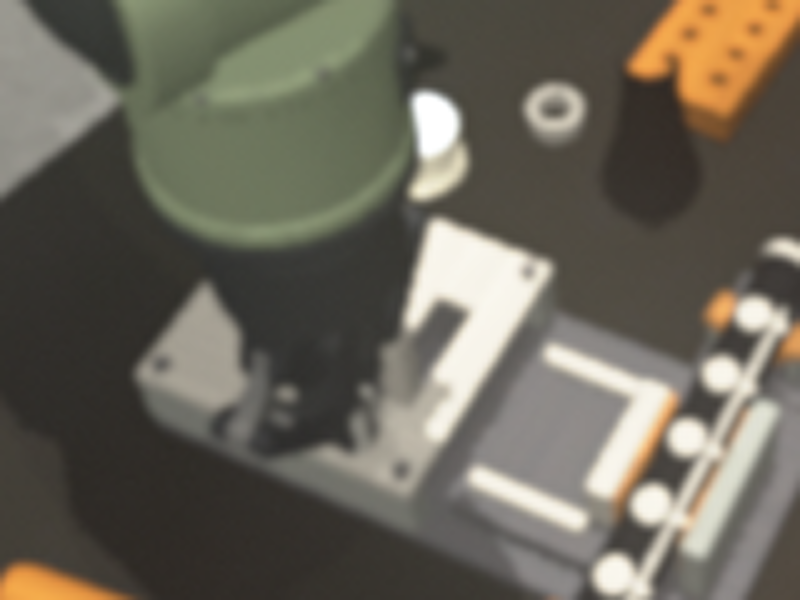

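The jaw stands closed next to the joint. The pin is at the corner, about (405,370), and the fingertip is at (360,430) on its -y side. Now the sideways push.

```bash
python3 -m handwheel '[{"hand":1,"slide":[0,0.004,0],"twist":0},{"hand":1,"slide":[0,0.004,0],"twist":0},{"hand":1,"slide":[0,0.003,0],"twist":0},{"hand":1,"slide":[0,0.003,0],"twist":0},{"hand":1,"slide":[0,0.003,0],"twist":0},{"hand":1,"slide":[0,0.003,0],"twist":0}]' >/dev/null;python3 -c "from h import *;st()"
python3 -m handwheel '[{"hand":1,"slide":[0,0.003,0],"twist":0},{"hand":1,"slide":[0,0.003,0],"twist":0},{"hand":1,"slide":[0,0.003,0],"twist":0}]' >/dev/null;python3 -c "from h import *;st()"
```

```text
t 7.5833 clampxy [  4.6 -38.1] z 61.4 toolx yaw -167.18 tz [ 0. -0. -1.] F [ 0.3 -1.1  0.5] open -0.2
t 7.8333 clampxy [  4.6 -29.1] z 61.4 toolx yaw -167.18 tz [ 0. -0. -1.] F [-0.7 -1.2  1.1] open -0.1
```

```bash
python3 -m handwheel '[{"hand":1,"slide":[0,0.003,0],"twist":0},{"hand":1,"slide":[0,0.003,0],"twist":0},{"hand":1,"slide":[0,0.003,0],"twist":0},{"hand":1,"slide":[0,0.003,0],"twist":0}]' >/dev/null;python3 -c "from h import *;st()"
```

```text
t 8.1667 clampxy [  4.6 -16.9] z 61.3 toolx yaw -167.17 tz [ 0. -0. -1.] F [ 0.7 -1.4  0.7] open 0.1
```

```bash
python3 -m handwheel '[{"hand":1,"slide":[0,0.003,0],"twist":0},{"hand":1,"slide":[0,0.003,0],"twist":0},{"hand":1,"slide":[0,0.002,0],"twist":0},{"hand":1,"slide":[0,0.002,0],"twist":0}]' >/dev/null;python3 -c "from h import *;st()"
for i in 1 2 ; do python3 -m handwheel '[{"hand":1,"slide":[0,0.001,0],"twist":0},{"hand":1,"slide":[0,0.001,0],"twist":0}]' >/dev/null;python3 -c "from h import *;st()"; done
```

```text
t 8.5 clampxy [ 4.6 -6.9] z 61.3 toolx yaw -167.17 tz [-0.  0. -1.] F [-1.1 -1.8  1.5] open 0.1
t 8.6667 clampxy [ 4.6 -5.1] z 61.3 toolx yaw -167.17 tz [-0. -0. -1.] F [-1.  -1.3  0.4] open -0.3
t 8.8333 clampxy [ 4.6 -3.2] z 61.3 toolx yaw -167.18 tz [ 0. -0. -1.] F [-0.5 -2.3  1.2] open -0.2
```

```bash
for i in 1 2 3; do python3 -m handwheel '[{"hand":1,"slide":[0,0.001,0],"twist":0},{"hand":1,"slide":[0,0.001,0],"twist":0}]' >/dev/null;python3 -c "from h import *;st()"; done
```

```text
t 9.0 clampxy [ 4.6 -1.2] z 61.3 toolx yaw -167.18 tz [-0. -0. -1.] F [ 0.3 -2.4  0.5] open -0.3
t 9.1667 clampxy [ 4.6 -0.6] z 61.4 toolx yaw -167.23 tz [ 0.001 -0.002 -1.   ] F [ -0.1 -13.   -2.6] open -0.3
t 9.3333 clampxy [ 4.5 -0.2] z 61.6 toolx yaw -167.29 tz [ 0.002 -0.003 -1.   ] F [  0.7 -21.3  -5.1] open -0.1
```

That is the hard stop at the end of the short leg. I'll withdraw, rise and check.

```bash
python3 -m handwheel '[{"hand":1,"slide":[0,-0.010,0],"twist":0},{"hand":1,"slide":[0,-0.020,0],"twist":0},{"hand":1,"slide":[0,0,0],"twist":0},{"hand":1,"slide":[0,0,-0.03],"twist":0},{"hand":1,"slide":[0,0,-0.035],"twist":0},{"hand":1,"slide":[0,0,-0.035],"twist":0},{"hand":1,"slide":[0,0,-0.035],"twist":0},{"hand":1,"slide":[0.03,0,-0.03],"twist":0},{"hand":1,"slide":[0.03,0,0],"twist":0},{"hand":1,"slide":[0.03,0,0],"twist":0},{"hand":1,"slide":[0.02,0,0],"twist":0},{"hand":1,"slide":[0,0,0],"twist":0}]' >/dev/null
python3 - <<'E'
from h import *
st();c=cam('scene')
b=cv2.resize(c['pixels'][170:290,125:285],(800,600),interpolation=2)
cv2.imwrite('pics/s4.png',b[:,:,::-1])
to=lambda x,y,z:np.r_[O+x*ex+y*ey,z]
print((proj(c,[to(5,20,90),to(5,20,46)])-[125,170])*5)
E
```

```text
t 10.3333 clampxy [-108.5  -27.5] z 226.2 toolx yaw -167.32 tz [-0.001 -0.    -1.   ] F [ 0.9 -0.1  1.4] open 0.1
[[437.19890126 258.41810647]
 [446.17941186 314.9832962 ]]
```

View pics/s4.png

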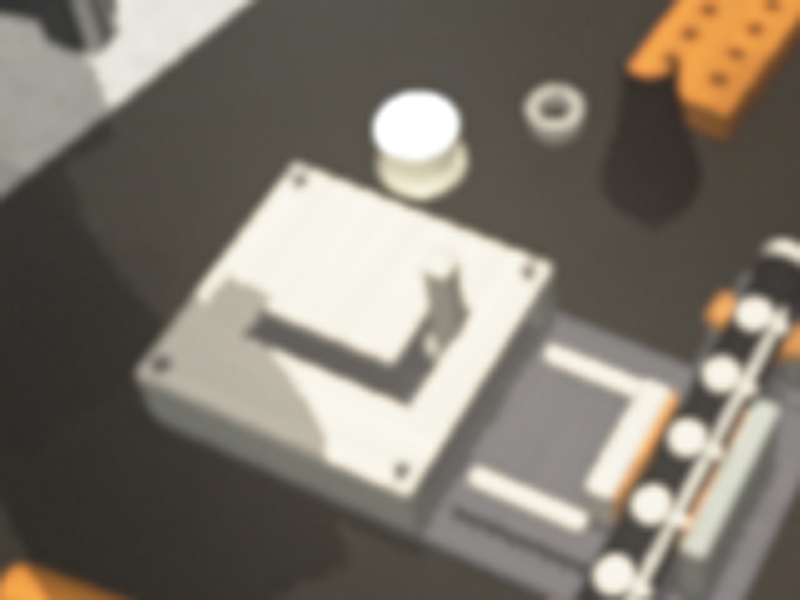

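The pin top is at about (440,260), against a predicted (437,258) for fully home. The jaw is closed, the oboe joint and the objects in view have not moved, and the hand is clear.

```bash
python3 -c "
from station import env;print(env.finish_job())"
```

```text
the job is handed in; nothing more can be done
None
```

The clamp is closed and locked: the pin hit the hard stop at the end of each leg and sits fully home at the end of the short one. In the last picture the oboe joint and the objects in view had not moved, the hand was clear, and I handed the job in with the clock at about 10 s.

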